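# Snap the grease coupler onto a tilted nipple and hold it

## Task

Of the three steel grease couplers standing on the bench take the one whose bore fits the brass nipple of the linear guide (the middle size, neither the thinnest nor the thickest), leave the other two and the things around them where they stand, and press it mouth first, squarely along the tilted nipple, until the spring pin snaps in. Finish while holding: keep the coupler gripped, square on the nipple and pressed down against the spring pin, and do not let go.

Things in the scene. Friction and masses are not known exactly. Their poses are not given: they have to be found in the camera images.
- coupler_m_center (a point): Centre (half-way up) of the middle-sized coupler, the one that fits: a plain steel cylinder with two dark bands, 30 mm outside diameter, 90 mm tall, about 0.2 kg, standing mouth down on the bench; z axis along it, away from the mouth. The mouth, 45 mm below, opens a blind bore 18.4 mm wide and 26 mm deep with a flat floor; the rest is solid.
- coupler_s_center (a point): Centre of the thin look-alike: 22 mm outside diameter, 90 mm tall, bore 12 mm (too small). Stands upright on the bench; leave it.
- coupler_l_center (a point): Centre of the thick look-alike: 38 mm outside diameter, 90 mm tall, bore 26 mm (too large). Stands upright on the bench; leave it. The three couplers swap places from start to start.
- coupler_m_mouth (a point): Centre of the mouth (lower end face) of the middle-sized coupler; z axis runs into the bore, along the cylinder.
- nipple: The fixed brass nipple on the linear guide's carriage, 16 mm in diameter, 28 mm long, its last 4 mm tapering to 10 mm. Origin at its foot, on its axis, where it leaves a steel boss 28 mm wide, 90 mm above the bench. Its z axis points outwards along the nipple, which leans 30 degrees from vertical, roughly towards the robot (towards the guide's -x side).
- nipple_end (a point): Centre of the nipple's flat end, 28 mm from its foot; axes as the nipple. From it stands a round steel spring pin, 8 mm wide, 11 mm proud when free. A coupler pushed over the nipple meets the pin with its bore floor when its mouth is 13 mm from the nipple's foot, and pushes it in 1:1; with the pin 10 mm in (its stop) the mouth is 3 mm from the foot.
- check_pin (a joint): How far the spring pin is pushed in along the nipple: 0 free, 0.010 m at its stop. The push it needs is 6 N to start, rises to about 13 N at 2.5 mm, drops (the snap) to 5 N at 8 mm and is about 11 N again at 10 mm. It never latches: let go and it pushes the coupler back. Snapped in means beyond 7 mm; 9 mm is a good place to hold.
- guide: The fixed linear guide: aluminium foot plate 100 x 160 x 12 mm, dark rail, steel carriage 70 x 74 mm with its top 68 mm above the bench. Origin at the centre of its underside, z up, rail along y; the nipple's foot is 10 mm to its -x side, 90 mm up, and leans to -x.
- print_head: Bystander: aluminium print-head plate 130 x 130 mm with four white standoffs, 107 mm tall over all; origin at the centre of its underside.
- fan: Bystander: black 40 x 40 x 20 mm fan lying flat; origin at the centre of its underside.
- spacer: Bystander: white upright spacer 18 mm wide, 50 mm tall, with a thin stud on top (58 mm in all); origin at the centre of its underside.
Mind the look-alikes: they are no part of the job. Leave any red look-alike of the guide alone.

How it is judged:
On the way, in this order (a step that is already met when the one before it is completed fails the run):
1. the middle-sized coupler is lifted off the bench in the gripper (height (world z) of coupler_m_mouth above 0.04 m and contact force between the fingers and coupler_m above 1 N), for 0.1 s.
2. the coupler is pressed squarely onto the nipple until the spring pin has snapped in (angle between the z axis of coupler_m and the z axis of nipple, either way round below 0.11 rad and x of coupler_m_mouth in the frame of nipple between -0.004 and 0.004 m and y of coupler_m_mouth in the frame of nipple between -0.004 and 0.004 m and z of coupler_m_mouth in the frame of nipple below 0.0075 m and value of joint check_pin above 0.0068 m), for 0.2 s.
At the end, for the whole second after the job is handed in: The middle-sized coupler sits on the nipple within about 6 degrees of its axis and 4 mm sideways, its mouth within 7.5 mm of the nipple's foot, the spring pin pushed in more than 6.8 mm and the coupler pressing on the nipple with more than 2.5 N, at rest and still held by the fingers (all of step 2 and contact force between the fingers and coupler_m above 2 N and contact force between coupler_m and nipple above 2.5 N and linear speed of coupler_m below 0.02 m/s); the arm keeps its last pose, push and grip.
It fails at once if the thin coupler is shifted more than 30 mm or knocked over (distance of coupler_s_center from where it was at the start of the episode above 0.03 m or angle between coupler_s's own z axis and vertical above 0.6 rad).
It fails at once if the thick coupler is shifted more than 30 mm or knocked over (distance of coupler_l_center from where it was at the start of the episode above 0.03 m or angle between coupler_l's own z axis and vertical above 0.6 rad).
It fails at once if the print-head plate is shifted more than 30 mm (distance of print_head from where it was at the start of the episode above 0.03 m).
It fails at once if the fan is shifted more than 30 mm (distance of fan from where it was at the start of the episode above 0.03 m).
It fails at once if the white spacer is shifted more than 30 mm or knocked over (distance of spacer from where it was at the start of the episode above 0.03 m or angle between spacer's own z axis and vertical above 0.6 rad).
It also fails if it takes over 37 s, if anything falls off the work surface, if the arm or the gripper's body presses on something with over 40 N, if the wrist force passes 120 N, or if a joint passes its speed limit or range.

## Robot

A 6-joint arm with a two-finger parallel gripper is mounted at the origin on the work surface. World frame = base frame: x ahead of the robot, y to its left, z up, the work surface at z = 0. Lengths are in m, angles in rad, forces in N, time in s.
With the tool pointing down it reaches from about 0.25 to 0.775 m from the base axis. Payload 4 kg.
Tool frame: the origin (TCP) lies midway between the tips of the shut fingers; the grasp point (between the pads) lies behind it (r.tcp_to_grasp is the z of the grasp point in the tool frame, in m); z points along the fingers, y is the line along which they close (so a half turn about z gives the same grasp; the last joint's range is limited). The gripper opens to 85 mm and grips with 20 to 120 N. Pads are 22 mm wide; open, the fingers measure 114 mm over their backs; the gripper's body (76 mm by 85 mm) begins 54 mm behind the grasp point. The pads swing forward as they close: fully open they stand 13 mm farther back than shut.
Start: joints at [-1.251, 0.087, 1.371, -0, 1.684, -0.103], TCP at [0.226, -0.502, 0.231] pointing down, gripper open.
Joint ranges: [-3.1, 3.1], [-0.76, 2.03], [0.27, 2.55], [-1.08, 4.22], [0.17, 2.65], [-2.57, 2.57]. Speed limits (rad/s): [2.79, 2.79, 3.14, 3.14, 3.14, 3.14].

## Interface

Orientations are given as a unit quaternion [w, x, y, z].
In Python, from plant import r gives the robot as it stands. The module is installed in compiled form; this text tells all that it offers.
- The arm moves only by the tool drive_tool, never from a script. Its argument "steps" is a list that holds one entry, the list of rows, each a list of 7 numbers: the shift along the tool's x, y, z in mm, then the turn, a rotation vector about the tool's x, y, z in degrees, then the opening, from 0 (shut) to 1 (fully open). A call has exactly 8 rows; each row shifts and turns the commanded pose from where the row before left it, along the tool's axes as they then stand; what a row does not reach is not made up. A row lasts 1/10 s, in which the tool goes at most 50 mm and 8.59 degrees, less where a joint would pass 70% of its speed; a pose out of reach is approached as far as the arm can. A call with a gripper value outside its range is refused whole. The fingers move at their own pace and stop on an object; the grip force is fixed at half the most. Time passes only in rows, so rows that do not move let the fingers close, or fill a call up. It gives the time, the measured TCP pose, the force, the opening and the grip force at its end, in the units of the state.
- r.get_obs(): the state, without advancing time (a new reading comes with each control period).
- r.snapshot(name): name is "side" or "top"; returns (picture, depth): 480x640x3 uint8, red, green, blue; 480x640 float32, m along the optical axis (not along the pixel's ray), 0 where there is no reading.
- r.camera_info(name): a dict with "fx", "fy", "cx", "cy" (pixels), "view" (4x4, takes a point from world to camera coordinates). Camera axes: x right, y down, z forward; pixel columns grow to the right and rows downward; lengths in m; the calibration is good to about 2 mm. A picture is of the moment at which its call begins. camera_info takes no time and is no camera call.
- r.close_job(): hands the job in; it is judged then, once.
The state is a dict: "clock": time; "joints": joint angles; "qvel": joint speeds; "tau": joint torques, N m; "tool_pos": TCP position; "eef_rot": TCP orientation; "force": force on the tool from outside, world axes, zero at the start; "wrist_torque": the same for the moment, N m; "gripper_width": finger opening in m; "finger_force": force on a finger pad.
Only numpy, scipy, OpenCV 4.12 (cv2) and the standard library are available. Lean on these libraries where they do the work, as an engineer would, in place of code of your own. Each camera call takes 0.05 s, during which the arm holds its last target. There are 200 camera calls.

## Working session

There is one attempt and no reset: what is moved stays moved. The work goes in short steps, Python scripts to look and compute and a tool call to move; the robot and the scene stay as the last step left them, time stands still between calls to the robot, and variables do not carry over. Pictures are saved under pics/ and viewed, at most 10 in all, crops included, and the job is handed in when it is done.

Besides the shell and the picture viewer there is one more tool, called after ">>>" as name(argument=value, ...), one argument or row to a line, values as JSON. drive_tool: Moves the arm, as the interface text tells. Its arguments: {"type":"object","properties":{"steps":{"type":"array"}},"required":["steps"]}

```bash
mkdir -p pics; cat > h.py <<'E'
import numpy as np, cv2
from plant import r
def snap(n,f):
    p,d=r.snapshot(n); cv2.imwrite(f'pics/{f}.png',p[:,:,::-1]); np.save(f'pics/{f}.npy',d); return p,d
def world(n,d):
    c=r.camera_info(n); v,u=np.mgrid[:480,:640]
    P=np.stack([(u-c['cx'])/c['fx']*d,(v-c['cy'])/c['fy']*d,d,np.ones_like(d)],-1)
    return (P@np.linalg.inv(c['view']).T)[...,:3]
def proj(n,p):
    c=r.camera_info(n); q=c['view']@np.append(p,1); return c['fx']*q[0]/q[2]+c['cx'],c['fy']*q[1]/q[2]+c['cy']
E
python3 - <<'E'
from h import *
for n in('side','top'):
    snap(n,n+'0'); c=r.camera_info(n); print(n,c['fx'],np.linalg.inv(c['view']).round(3))
print(r.get_obs(), r.tcp_to_grasp)
E
```

```text
side 556.121892177628 [[ 0.986 -0.105  0.131  0.437]
 [-0.168 -0.586  0.793 -0.789]
 [-0.006 -0.803 -0.596  0.741]
 [ 0.     0.     0.     1.   ]]
top 519.744182656058 [[ 0.021 -0.998  0.054  0.523]
 [-1.    -0.022 -0.022  0.073]
 [ 0.024 -0.053 -0.998  1.206]
 [ 0.     0.     0.     1.   ]]
{'clock': 0.1, 'joints': array([-1.25113922e+00,  8.79020741e-02,  1.37212556e+00,  1.61466082e-05,
        1.68360152e+00, -1.03120859e-01]), 'qvel': array([ 0.00032219, -0.00220327, -0.00316022, -0.0022262 , -0.00169716,
        0.00141252]), 'tau': array([ 2.18889123e-03, -3.53015184e+01, -3.14218318e+01, -8.71319980e-05,
        7.90812133e-03,  2.07036385e-05]), 'tool_pos': array([ 0.22550958, -0.50114641,  0.23023333]), 'eef_rot': array([-1.01315830e-03,  9.77739728e-01,  2.09818939e-01, -1.02053208e-04]), 'force': array([0.79409422, 0.65116864, 0.34351976]), 'wrist_torque': array([-0.00774359,  0.00876122,  0.00780793]), 'finger_force': 0.0, 'gripper_width': 0.08526795879541647} -0.0187
```

View pics/side0.png

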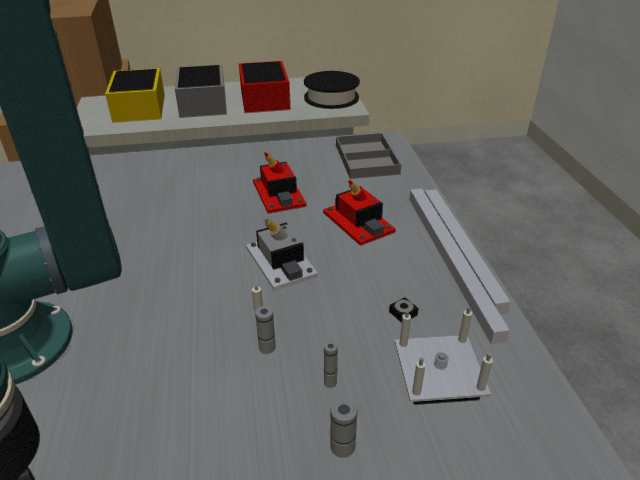

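View pics/top0.png

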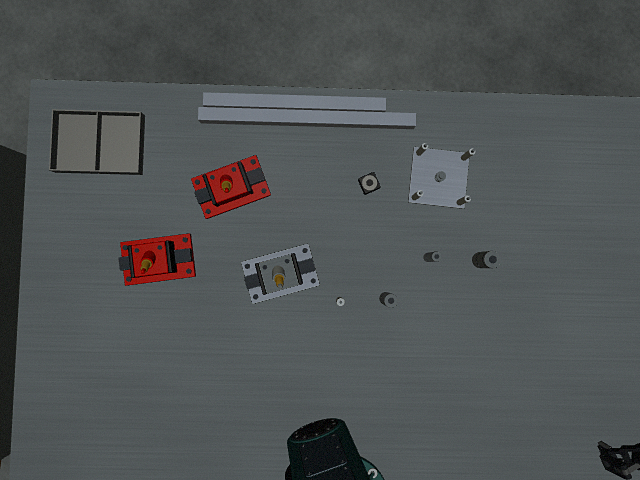

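Candidates for the middle coupler in the side view are (265,330), (330,365) and (343,430). By apparent width they look middle, thin and thick. The candidates for the guide are the grey one at (280,250) and the red ones at (278,180) and (360,210), which I'll leave alone. Next I'll measure them and crop.

```bash
python3 - <<'E'
from h import *
s=cv2.imread('pics/side0.png'); t=cv2.imread('pics/top0.png')
a=cv2.resize(s[200:460,225:385],None,fx=2.2,fy=2.2,interpolation=3); b=cv2.resize(t[240:312,230:320],None,fx=4.3,fy=4.3,interpolation=3)
H=max(a.shape[0],b.shape[0]); f=lambda i:cv2.copyMakeBorder(i,0,H-i.shape[0],0,0,0)
cv2.imwrite('pics/crop1.png',np.hstack([f(a),f(b)]))
for n in('side','top'):
    W=world(n,np.load(f'pics/{n}0.npy')); d=np.load(f'pics/{n}0.npy')
    print(n)
    m=((W[...,2]>.04)&(W[...,2]<.2)&(d>0)&(W[...,0]>.2)&(W[...,0]<.75)&(W[...,1]<.4)&(W[...,1]>-.45)).astype(np.uint8)
    k,L,st,_=cv2.connectedComponentsWithStats(m)
    for i in range(1,k):
        if st[i,4]<25: continue
        P=W[L==i]; print(st[i], P.min(0).round(3),P.max(0).round(3),np.median(P,0).round(3))
        top=P[P[:,2]>P[:,2].max()-.006]; print('   top',top.mean(0).round(4),np.ptp(top,axis=0).round(3),len(top))
E
```

```text
side
[267 176  30  16 342] [0.502 0.381 0.04 ] [0.574 0.4   0.071] [0.536 0.391 0.055]
   top [0.5352 0.3937 0.0665] [0.068 0.017 0.006] 62
[ 336  180   46   42 1085] [0.654 0.216 0.04 ] [0.749 0.321 0.122] [0.695 0.257 0.065]
   top [0.679  0.2611 0.1196] [0.009 0.006 0.005] 12
[ 256  217   48   47 1353] [0.46  0.097 0.04 ] [0.552 0.205 0.123] [0.503 0.137 0.066]
   top [0.4812 0.1439 0.1202] [0.008 0.011 0.006] 14
[100 225  22  53 530] [ 0.2   -0.004  0.104] [0.217 0.069 0.2  ] [0.21  0.006 0.165]
   top [0.2085 0.0091 0.1968] [0.017 0.061 0.006] 44
[252 285  10  11  79] [0.438 0.007 0.04 ] [0.456 0.024 0.058] [0.447 0.012 0.048]
   top [0.4467 0.0152 0.0559] [0.004 0.004 0.005] 10
[255 306  20  33 508] [ 0.44  -0.108  0.04 ] [ 0.47  -0.075  0.092] [ 0.454 -0.1    0.075]
   top [ 0.4544 -0.092   0.0885] [0.029 0.032 0.006] 179
[400 310  11  32 242] [ 0.68  -0.158  0.04 ] [ 0.694 -0.143  0.107] [ 0.685 -0.154  0.074]
   top [ 0.6867 -0.1497  0.1049] [0.005 0.009 0.005] 12
[324 342  14  31 379] [ 0.541 -0.2    0.04 ] [ 0.562 -0.178  0.091] [ 0.551 -0.195  0.073]
   top [ 0.5513 -0.18
[... 1346 characters left out ...]
255  253   48   42 1323] [0.461 0.103 0.044] [0.552 0.207 0.124] [0.506 0.153 0.067]
   top [0.4804 0.1478 0.1217] [0.008 0.007 0.006] 15
[427 252  15  10 123] [ 0.54  -0.197  0.041] [ 0.561 -0.175  0.094] [ 0.551 -0.182  0.086]
   top [ 0.5507 -0.1858  0.0897] [0.019 0.018 0.006] 44
[381 293  17  15 186] [ 0.439 -0.103  0.042] [ 0.469 -0.074  0.094] [ 0.455 -0.086  0.088]
   top [ 0.4547 -0.0887  0.0898] [0.028 0.028 0.006] 95
[337 298   8   8  53] [0.439 0.009 0.041] [0.455 0.025 0.059] [0.446 0.018 0.049]
   top [0.4461 0.0173 0.0565] [0.005 0.002 0.004] 6
[308 418  40  19 507] [0.2   0.006 0.099] [0.218 0.082 0.2  ] [0.21  0.047 0.168]
   top [0.208  0.0444 0.1973] [0.016 0.068 0.006] 53
```

View pics/crop1.png

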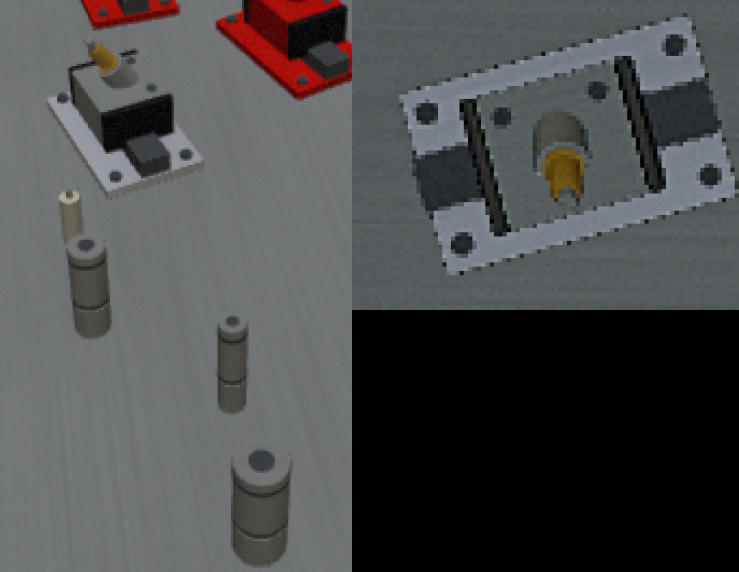

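The middle coupler is the one at (0.4545, -0.0905), with a measured top diameter of about 29 mm. The others measure about 21 and 37 mm. The crop shows this coupler at side pixel (265,330) and the grey guide with its nipple at top pixel (280,275). Next I'll fit the guide yaw and the nipple axis.

```bash
cat >> h.py <<'E'
from scipy.optimize import least_squares
def nip(W,d,yaw0,foot0):
    # points on the brass: near the axis, 3..24 mm above the foot, on radius 8
    def ax(p): 
        y=p[2]; return np.array([-np.cos(y)*.5,-np.sin(y)*.5,np.cos(np.pi/6)])
    p=np.array([foot0[0],foot0[1],yaw0])
    for it in range(6):
        def loc(p,P):
            q=P-np.array([p[0],p[1],.09]); h=q@ax(p); return h,np.linalg.norm(q-h[:,None]*ax(p),axis=1)
        P=W[d>0]; h,rr=loc(p,P); P=P[(h>2)|((h>.003)&(h<.0235)&(rr<(.016 if it<2 else .0115)))]
        s=least_squares(lambda p:np.append(loc(p,P)[1]-.008,(p[2]-yaw0)*.01),p,loss='soft_l1',f_scale=.001); p=s.x
    return p,len(P),np.std(s.fun),ax(p)
E
python3 - <<'E'
from h import *
for n in('side','top'):
    d=np.load(f'pics/{n}0.npy'); W=world(n,d)
    m=((W[...,2]>.006)&(W[...,2]<.13)&(abs(W[...,0]-.5)<.13)&(abs(W[...,1]-.14)<.12)&(d>0))
    m&=~((W[...,1]<.03)); 
    c=W[m&(W[...,2]<.016)][:,:2].astype(np.float32)
    R=cv2.minAreaRect(c); b=cv2.boxPoints(R); print(n,R,b.round(3).tolist())
    e=sorted([b[1]-b[0],b[2]-b[1]],key=np.linalg.norm); x=e[0]*np.sign(e[0][0]); yaw=np.arctan2(x[1],x[0])
    f=np.array(R[0])-.01*np.array([np.cos(yaw),np.sin(yaw)])
    print('yaw',yaw,'foot',f, nip(W,d,yaw,f))
E
```

```text
side ((0.5058437585830688, 0.15330073237419128), (0.09989634156227112, 0.16531550884246826), 16.855422973632812) [[0.4339999854564667, 0.21799999475479126], [0.4819999933242798, 0.05999999865889549], [0.578000009059906, 0.08900000154972076], [0.5299999713897705, 0.24699999392032623]]
yaw 0.29418278 foot [0.49627336 0.15040115] (array([0.49638945, 0.150539  , 0.24779107]), 67, np.float64(0.0013571820901942873), array([-0.48472828, -0.12263155,  0.8660254 ]))
top ((0.5087994337081909, 0.14932136237621307), (0.20272094011306763, 0.22024178504943848), 81.50115203857422) [[0.38499999046325684, 0.06499999761581421], [0.6029999852180481, 0.032999999821186066], [0.6330000162124634, 0.2329999953508377], [0.41499999165534973, 0.26600000262260437]]
yaw 1.4224634 foot [0.50732154 0.13943117] (array([0.49563594, 0.14798207, 1.26809971]), 36, np.float64(0.0022153742804693916), array([-0.14904765, -0.47726806,  0.8660254 ]))
```

```bash
python3 - <<'E'
from h import *
n='top';c=r.camera_info(n);C=np.linalg.inv(c['view'])
q=[]
for u,v in [(241.2,262.1),(308.6,243.5),(320.2,285.3),(252.8,302.8)]:
    w=C[:3,:3]@[(u-c['cx'])/c['fx'],(v-c['cy'])/c['fy'],1]; o=C[:3,3]; q.append((o+w*(.012-o[2])/w[2])[:2])
q=np.array(q);print(q.round(3),q.mean(0))
for a,b in((0,1),(3,2),(3,0),(2,1)): e=q[b]-q[a];print(np.linalg.norm(e),np.arctan2(e[1],e[0])+(np.pi/2 if a in(0,3) and b in(1,2) else 0))
d=np.load('pics/top0.npy');W=world(n,d)
m=(abs(W[...,2]-.068)<.003)&(abs(W[...,0]-.5)<.08)&(abs(W[...,1]-.15)<.08)
print(cv2.minAreaRect(W[m][:,:2].astype(np.float32)))
for y in(.24,.27): print(nip(W,d,y,q.mean(0)-.01*np.array([np.cos(y),np.sin(y)])))
d=np.load('pics/side0.npy');W=world('side',d)
for y in(.24,.27): print(nip(W,d,y,[.496,.15]))
m=(abs(W[...,2]-.068)<.003)&(abs(W[...,0]-.5)<.08)&(abs(W[...,1]-.15)<.08)
print(cv2.minAreaRect(W[m][:,:2].astype(np.float32)))
E
```

```text
[[0.53  0.244]
 [0.575 0.091]
 [0.48  0.062]
 [0.438 0.215]] [0.50569952 0.15316457]
0.15974108344512827 0.29139524222650603
0.1585235236162428 0.2731224809857442
0.09652138469635961 0.3058354703995858
0.09940793559240178 0.2929013426425461
((0.5063291788101196, 0.15500274300575256), (0.06971350312232971, 0.08959794044494629), 16.736291885375977)
(array([0.49578315, 0.1519639 , 0.29827485]), 43, np.float64(0.001026253887556693), array([-0.47792244, -0.14693583,  0.8660254 ]))
(array([0.49578141, 0.15195469, 0.30112732]), 42, np.float64(0.001030863427527046), array([-0.47750137, -0.14829849,  0.8660254 ]))
(array([0.49649659, 0.15038006, 0.21654145]), 66, np.float64(0.001361663288270803), array([-0.48832318, -0.10742657,  0.8660254 ]))
(array([0.49640455, 0.15048363, 0.23937578]), 67, np.float64(0.001356406168304662), array([-0.48574308, -0.11854813,  0.8660254 ]))
((0.5060821175575256, 0.15089116990566254), (0.07059922814369202, 0.09133920073509216), 16.508934020996094)
```

```bash
cat >> h.py <<'E'
from scipy.spatial.transform import Rotation as Ro
YAW=.29; A=np.array([-np.cos(YAW)*.5,-np.sin(YAW)*.5,.75**.5]); FOOT=np.array([.496,.1512,.09])
def toolR(z,yaw=YAW):
    y=np.array([np.sin(yaw),-np.cos(yaw),0]); return np.c_[np.cross(y,z),y,z]
DOWN=toolR(np.array([0,0,-1.])); TILT=toolR(-A)
def delta(pos,R):
    o=r.get_obs(); q=o['eef_rot']; Rc=Ro.from_quat([*q[1:],q[0]]).as_matrix()
    print('clock',o['clock'],'shift mm',((pos-o['tool_pos'])@Rc*1e3).round(1),'rot',Ro.from_matrix(Rc.T@R).as_rotvec(degrees=True).round(2),'w',o['gripper_width'],'F',o['force'].round(1))
E
python3 -c "
from h import *
delta(np.array([.4545,-.0903,.16]),DOWN)"
```

```text
clock 0.1 shift mm [ 377.4 -280.6   70.9] rot [-0.12 -0.01  7.61] w 0.08526795879541647 F [0.8 0.7 0.3]
```

>>> drive_tool(
  steps=[
    [[30, -22, 0, 0, 0, 0, 1], [36, -27, 0, 0, 0, 0, 1], [36, -27, 0, 0, 0, 0, 1], [36, -27, 0, 0, 0, 0, 1], [36, -27, 0, 0, 0, 0, 1], [36, -27, 0, 0, 0, 0, 1], [36, -27, 0, 0, 0, 0, 1], [36, -27, 0, 0, 0, 0, 1]],
  ],
)

```text
clock: 0.9
tool_pos: [0.3966, -0.1916, 0.2309]
eef_rot: [-0.0, 0.978, 0.21, -0.0]
force: [1.3, -0.8, 0.2]
gripper_width: 0.0854
finger_force: 0.0
```

```bash
python3 -c "
from h import *
delta(np.array([.4545,-.0903,.13]),DOWN)"
```

```text
clock 0.9 shift mm [ 94.4 -68.6 100.9] rot [-0.01  0.01  7.59] w 0.08538623494198175 F [ 1.3 -0.8  0.2]
```

>>> drive_tool(
  steps=[
    [[25, -18, 16, 0, 0, 0, 1], [25, -18, 16, 0, 0, 0, 1], [25, -18, 16, 0, 0, 0, 1], [19.4, -14.6, 12, 0, 0, 0, 1], [0, 0, 8, 0, 0, 4, 1], [0, 0, 6, 0, 0, 3.6, 1], [0, 0, 0, 0, 0, 0, 1], [0, 0, 0, 0, 0, 0, 1]],
  ],
)

```text
clock: 1.7
tool_pos: [0.454, -0.0921, 0.1571]
eef_rot: [-0.0, 0.989, 0.145, -0.0]
force: [0.3, -0.9, 0.7]
gripper_width: 0.0857
finger_force: 0.0
```

```bash
python3 - <<'E'
from h import *
delta(np.array([.4545,-.0903,.039]),DOWN)
snap('side','side1'); s=cv2.imread('pics/side1.png'); cv2.imwrite('pics/c2.png',cv2.resize(s[200:400,150:400],None,fx=3,fy=3,interpolation=3))
E
```

```text
clock 1.7 shift mm [  1.1  -1.6 118.1] rot [-0.02  0.03  0.08] w 0.08568389092392724 F [ 0.3 -0.9  0.7]
```

View pics/c2.png

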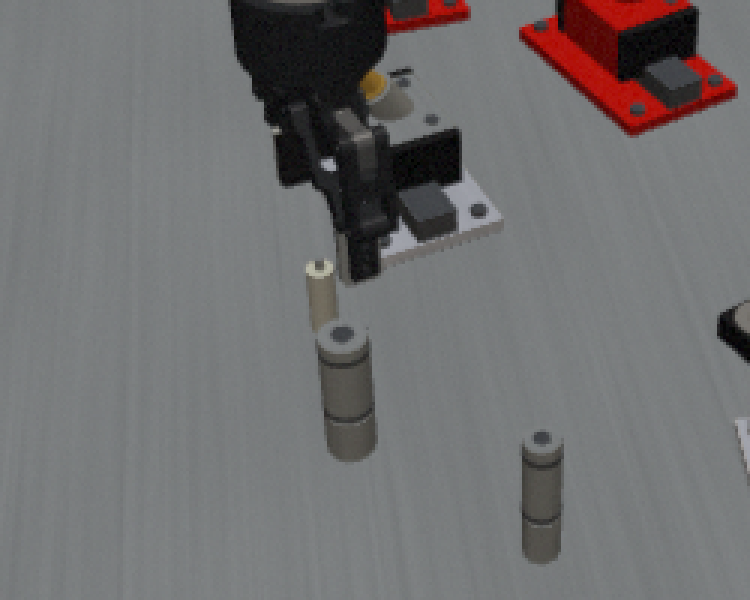

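The fingers straddle the middle coupler (crop (345,330), side (265,310)) along y, and the spacer behind it is clear. Next I'll descend and close.

>>> drive_tool(
  steps=[
    [[1, -1.6, 10, 0, 0, 0, 1], [0, 0, 22, 0, 0, 0, 1], [0, 0, 22, 0, 0, 0, 1], [0, 0, 22, 0, 0, 0, 1], [0, 0, 20, 0, 0, 0, 1], [0, 0, 15, 0, 0, 0, 1], [0, 0, 7, 0, 0, 0, 1], [0, 0, 0, 0, 0, 0, 1]],
  ],
)

```text
clock: 2.55
tool_pos: [0.4538, -0.0901, 0.0381]
eef_rot: [-0.001, 0.989, 0.145, -0.001]
force: [-0.3, -0.1, 0.4]
gripper_width: 0.0852
finger_force: 0.0
```

>>> drive_tool(
  steps=[
    [[0, 0, 0, 0, 0, 0, 0], [0, 0, 0, 0, 0, 0, 0], [0, 0, 0, 0, 0, 0, 0], [0, 0, 0, 0, 0, 0, 0], [0, 0, 0, 0, 0, 0, 0], [0, 0, 0, 0, 0, 0, 0], [0, 0, 0, 0, 0, 0, 0], [0, 0, 0, 0, 0, 0, 0]],
  ],
)

```text
clock: 3.35
tool_pos: [0.4553, -0.0904, 0.0402]
eef_rot: [0.0, 0.989, 0.145, 0.001]
force: [-0.9, 1.0, 5.5]
gripper_width: 0.0289
finger_force: 59.0
```

>>> drive_tool(
  steps=[
    [[0, 0, -10, 0, 0, 0, 0], [0, 0, -20, 0, 0, 0, 0], [0, 0, -25, 0, 0, 0, 0], [0, 0, -25, 0, 0, 0, 0], [0, 0, -25, 0, 0, 0, 0], [0, 0, -25, 0, 0, 0, 0], [0, 0, -20, 0, 0, 0, 0], [0, 0, -10, 0, 0, 0, 0]],
  ],
)

```text
clock: 4.15
tool_pos: [0.455, -0.0906, 0.201]
eef_rot: [0.001, 0.989, 0.145, 0.001]
force: [0.5, -0.3, -3.0]
gripper_width: 0.0288
finger_force: 59.3
```

```bash
python3 -c "
from h import *
delta(FOOT+A*(.065+.0395),TILT)"
```

```text
clock 4.15 shift mm [  56.1 -220.    20.3] rot [ 0.08 29.91  0.03] w 0.028832502825073124 F [ 0.5 -0.3 -3. ]
```

>>> drive_tool(
  steps=[
    [[0, -15, 0, 0, 2, 0, 0], [0, -28, 0, 0, 4, 0, 0], [0, -33, 0, 0, 4.5, 0, 0], [0, -33, 0, 0, 4.5, 0, 0], [0, -33, 0, 0, 4.5, 0, 0], [0, -33, 0, 0, 4.5, 0, 0], [0, -28, 0, 0, 4, 0, 0], [0, -17, 0, 0, 2, 0, 0]],
  ],
)

```text
clock: 4.95
tool_pos: [0.3892, 0.1216, 0.1969]
eef_rot: [-0.038, 0.956, 0.14, 0.255]
force: [0.2, -0.7, -2.8]
gripper_width: 0.0285
finger_force: 59.5
```

```bash
python3 -c "
from h import *
delta(FOOT+A*(.065+.0395),TILT)"
```

```text
clock 4.95 shift mm [42.6  2.2 43.3] rot [-0.09  0.11  0.04] w 0.028504699777746036 F [ 0.2 -0.7 -2.8]
```

>>> drive_tool(
  steps=[
    [[5, 0.5, 0, 0, 0, 0, 0], [10, 0.5, 2, 0, 0, 0, 0], [12, 0.6, 6, 0, 0, 0, 0], [10, 0.6, 10, 0, 0, 0, 0], [5.6, 0, 12, 0, 0, 0, 0], [0, 0, 9, 0, 0, 0, 0], [0, 0, 4, 0, 0, 0, 0], [0, 0, 0, 0, 0, 0, 0]],
  ],
)

```text
clock: 5.75
tool_pos: [0.4482, 0.1345, 0.1818]
eef_rot: [-0.037, 0.956, 0.139, 0.255]
force: [0.5, 0.2, -2.8]
gripper_width: 0.0284
finger_force: 59.8
```

```bash
python3 - <<'E'
from h import *
delta(FOOT+A*(.065+.0395),TILT)
a=[]
for n in('side','top'):
    snap(n,n+'2')
    u,v=proj(n,FOOT+A*.06); u,v=int(u),int(v)
    i=cv2.imread(f'pics/{n}2.png'); a.append(cv2.resize(i[v-45:v+45,u-35:u+35],None,fx=5.5,fy=5.5,interpolation=3)); print(u-35,v-45)
cv2.imwrite('pics/c3.png',np.hstack(a))
E
```

```text
clock 5.75 shift mm [-2.1 -2.3  0.3] rot [ 0.01  0.19 -0.04] w 0.02842112911224317 F [ 0.5  0.2 -2.8]
223 165
246 248
```

View pics/c3.png

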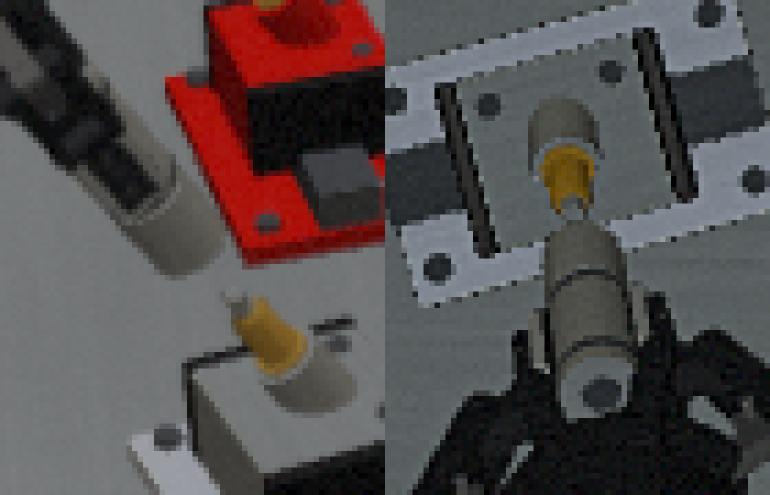

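Side crop: the coupler is held tilted and its mouth (180,265) is near the pin tip (235,300). The top crop shows the coupler in line with the nipple. Next I'll fit both axes from the depth of the same camera.

```bash
cat >> h.py <<'E'
def coup(W,d,base,lo=-.008,hi=.03,ra=.015):
    # cylinder fit in nipple-axis frame at base: returns x,y (tool axes) at base & slopes
    Q=(W[d>0]-base)@TILT; h=-Q[:,2]; p=np.zeros(4); fh=p
    for it in range(5):
        f=lambda p,Q,h:np.hypot(Q[:,0]-p[0]-p[2]*h,Q[:,1]-p[1]-p[3]*h)
        rr=f(p,Q,h); k=(h>lo)&(h<hi)&(rr<ra+(.008 if it<2 else .003))&(rr>ra-.008)
        s=least_squares(lambda p:f(p,Q[k],h[k])-ra,p,loss='soft_l1',f_scale=.0007); p=s.x
    return p,k.sum(),np.sqrt(np.mean(s.fun**2)),np.percentile(h[(f(p,Q,h)<ra+.002)&(h>-.02)&(h<.05)],[.5,2,5])
E
python3 - <<'E'
from h import *
o=r.get_obs(); base=FOOT+A*.065
g=(o['tool_pos']-base)@TILT; print('tcp in frame mm',(g*1e3).round(1))
for n in('side','top'):
    d=np.load(f'pics/{n}2.npy'); W=world(n,d)
    for lo,hi in((.002,.03),(.004,.022),(.002,.085)):
        p,k,e,q=coup(W,d,base,lo,hi); print(n,'coupler',(p[:2]*1e3).round(2),p[2:].round(3),k,e.round(5),q.round(4))
    for d2 in (d,np.load(f'pics/{n}0.npy')):
        p,k,e,q=coup(world(n,d2),d2,FOOT,.003,.0235,.008); print(n,'nipple',(p[:2]*1e3).round(2),p[2:].round(3),k,e.round(5))
        p,k,e,q=coup(world(n,d2),d2,FOOT,-.012,-.001,.014); print(n,'boss',(p[:2]*1e3).round(2),p[2:].round(3),k,e.round(5))
E
```

```text
tcp in frame mm [  3.    2.1 -41. ]
side coupler [0.84 0.92] [0.017 0.028] 182 0.0012 [-0.0014  0.0009  0.0025]
side coupler [0.41 0.73] [0.038 0.049] 111 0.00125 [-0.0014  0.0014  0.0025]
side coupler [ 1.29 -1.27] [-0.022  0.164] 318 0.0016 [-0.0014  0.0025  0.0031]
side nipple [0.3  0.61] [-0.04  -0.015] 63 0.00135
side boss [-0.71 -2.04] [-0.087 -0.237] 75 0.0019
side nipple [0.47 0.97] [-0.021 -0.04 ] 66 0.00132
side boss [-0.08 -1.04] [ 0.015 -0.176] 79 0.00188
top coupler [1.42 0.45] [0.011 0.004] 108 0.00085 [0.0021 0.0029 0.0052]
top coupler [1.4  0.54] [ 0.013 -0.001] 71 0.00095 [0.0021 0.0029 0.0052]
top coupler [1.49 0.45] [0.006 0.002] 359 0.00087 [0.0021 0.0029 0.0052]
top nipple [ 0.67 -1.78] [-0.045  0.085] 47 0.0013
top boss [-0.76 -1.74] [-0.103 -0.157] 52 0.00153
top nipple [ 0.22 -1.08] [-0.012  0.024] 43 0.00103
top boss [-1.69 -1.24] [-0.216 -0.087] 55 0.00184
```

```bash
python3 - <<'E'
from h import *
base=FOOT+A*.065
for n in('side','top'):
    Ws=[];ds=[];g=[]
    for i in range(6):
        p,d=r.snapshot(n); Ws.append(world(n,d)); ds.append(d); g.append((r.get_obs()['tool_pos']-base)@TILT*1e3)
    W=np.concatenate(Ws);d=np.concatenate(ds); print(n,'tcp',np.mean(g,0).round(2),np.std(g,0).round(2))
    for nm,b,lo,hi,ra in(('coup',base,.002,.03,.015),('nip',FOOT,.003,.0235,.008)):
        Q=(W[d>0]-b)@TILT;h=-Q[:,2];p=np.zeros(2)
        for it in range(5):
            rr=np.hypot(*(Q[:,:2]-p).T);k=(h>lo)&(h<hi)&(abs(rr-ra)<(.007 if it<2 else .003))
            p=least_squares(lambda p:np.hypot(*(Q[k,:2]-p).T)-ra,p,loss='soft_l1',f_scale=.0007).x
        print(nm,(p*1e3).round(2),k.sum(),'free',[x.round(4) for x in coup(W,d,b,lo,hi,ra)[:1]])
delta(base,TILT)
E
```

```text
side tcp [  3.48   1.93 -41.49] [0.07 0.08 0.1 ]
coup [2.45 0.95] 1030 free [array([ 0.0025,  0.0008, -0.0025,  0.0074])]
nip [0.23 0.06] 373 free [array([ 0.0004,  0.0008, -0.0153, -0.0601])]
top tcp [  3.23   1.8  -41.19] [0.08 0.01 0.12]
coup [2.05 0.12] 642 free [array([0.002 , 0.0001, 0.0044, 0.0021])]
nip [ 0.11 -0.63] 265 free [array([ 0.0005, -0.0006, -0.0317, -0.0053])]
clock 6.45 shift mm [-3.1 -1.8 41. ] rot [-0.   -0.    0.01] w 0.028853624622355155 F [-0.  -0.4 -1.8]
```

>>> drive_tool(
  steps=[
    [[-1, -0.4, 0, 0, 0, 0, 0], [-1, -0.4, 2, 0, 0, 0, 0], [0, 0, 4, 0, 0, 0, 0], [0, 0, 4, 0, 0, 0, 0], [0, 0, 4, 0, 0, 0, 0], [0, 0, 3, 0, 0, 0, 0], [0, 0, 0, 0, 0, 0, 0], [0, 0, 0, 0, 0, 0, 0]],
  ],
)

```text
clock: 7.25
tool_pos: [0.4546, 0.1377, 0.1675]
eef_rot: [-0.037, 0.956, 0.14, 0.256]
force: [0.0, 0.1, -2.5]
gripper_width: 0.0287
finger_force: 59.8
```

```bash
cat > m.py <<'E'
from h import *
import sys
M=float(sys.argv[1]); base=FOOT+A*M; g=[]
for n in('side','top'):
    Ws=[];ds=[]
    for i in range(5):
        p,d=r.snapshot(n); Ws.append(world(n,d)); ds.append(d); g.append((r.get_obs()['tool_pos']-base)@TILT*1e3)
    cv2.imwrite(f'pics/m_{n}_{M}.png',p[:,:,::-1])
    W=np.concatenate(Ws);d=np.concatenate(ds)
    for nm,b,lo,hi,ra in(('coup',base,.003,.03,.015),('nip',FOOT,.003,.0235,.008)):
        Q=(W[d>0]-b)@TILT;h=-Q[:,2];p=np.zeros(2)
        for it in range(5):
            rr=np.hypot(*(Q[:,:2]-p).T);k=(h>lo)&(h<hi)&(abs(rr-ra)<(.006 if it<2 else .003))
            p=least_squares(lambda p:np.hypot(*(Q[k,:2]-p).T)-ra,p,loss='soft_l1',f_scale=.0007).x
        print(n,nm,(p*1e3).round(2),k.sum())
print('tcp',np.mean(g,0).round(2)); delta(base,TILT)
E
python3 m.py .052
```

```text
side coup [0.31 0.03] 813
side nip [0.11 0.15] 315
top coup [ 0.13 -0.65] 513
top nip [ 0.01 -0.71] 199
tcp [  1.3    1.06 -37.13]
clock 7.75 shift mm [-1.2 -1.  37. ] rot [ 0.   -0.01  0.01] w 0.028640559545120094 F [-0.2 -0.1 -1.7]
```

The coupler now lines up with the nipple within 0.3 mm in both cameras, so I'll start the insertion.

>>> drive_tool(
  steps=[
    [[0, 0, 3, 0, 0, 0, 0], [0, 0, 5, 0, 0, 0, 0], [0, 0, 5, 0, 0, 0, 0], [0, 0, 5, 0, 0, 0, 0], [0, 0, 5, 0, 0, 0, 0], [0, 0, 4, 0, 0, 0, 0], [0, 0, 3, 0, 0, 0, 0], [0, 0, 0, 0, 0, 0, 0]],
  ],
)

```text
clock: 8.55
tool_pos: [0.4689, 0.1421, 0.141]
eef_rot: [-0.037, 0.956, 0.14, 0.256]
force: [-0.5, 1.6, -2.4]
gripper_width: 0.0289
finger_force: 59.8
```

```bash
python3 m.py .0195; python3 -c "
from h import *
a=[]
for n in('side','top'):
    u,v=map(int,proj(n,FOOT+A*.03)); i=cv2.imread(f'pics/m_{n}_0.0195.png'); a.append(cv2.resize(i[v-45:v+45,u-35:u+35],None,fx=5.5,fy=5.5,interpolation=3))
cv2.imwrite('pics/c4.png',np.hstack(a))"
```

```text
side coup [0.12 0.07] 776
side nip [0.16 0.56] 134
top coup [ 0.12 -0.65] 478
top nip [5.16 4.21] 66
tcp [  1.3    1.06 -39.62]
clock 9.05 shift mm [-1.3 -1.1 39.6] rot [ 0.   -0.02  0.01] w 0.028910339306143236 F [-0.4 -0.2 -3.3]
```

View pics/c4.png

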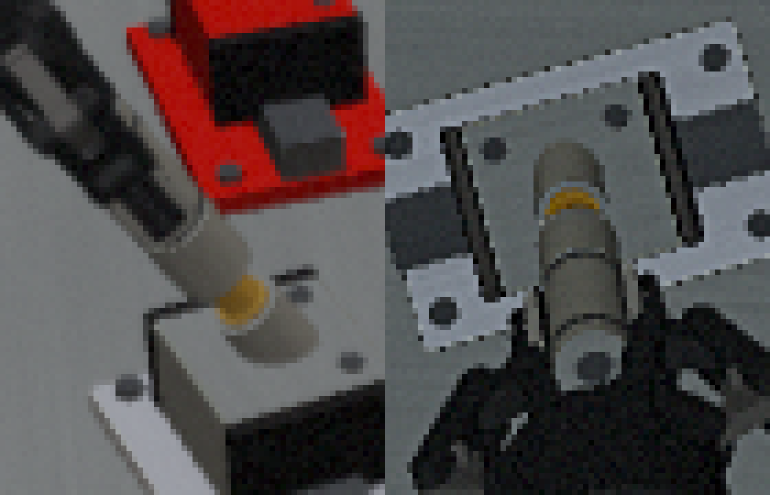

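The nipple is inside the bore: only a short brass band shows, at crop (240,300) side and (572,203) top. Next I'll press against the pin.

>>> drive_tool(
  steps=[
    [[0, 0, 2, 0, 0, 0, 0], [0, 0, 3, 0, 0, 0, 0], [0, 0, 3, 0, 0, 0, 0], [0, 0, 2, 0, 0, 0, 0], [0, 0, 2, 0, 0, 0, 0], [0, 0, 2, 0, 0, 0, 0], [0, 0, 0.5, 0, 0, 0, 0], [0, 0, 0, 0, 0, 0, 0]],
  ],
)

```text
clock: 9.85
tool_pos: [0.4759, 0.1441, 0.1296]
eef_rot: [-0.037, 0.956, 0.14, 0.256]
force: [-4.7, -1.8, 3.2]
gripper_width: 0.0288
finger_force: 60.3
```

```bash
python3 m.py .0045; python3 -c "
from h import *
f=r.get_obs()['force']; print('axial',f@A,'tool lateral',f@TILT)
a=[]
for n in('side','top'):
    u,v=map(int,proj(n,FOOT+A*.01)); i=cv2.imread(f'pics/m_{n}_0.0045.png'); a.append(cv2.resize(i[v-30:v+30,u-23:u+23],None,fx=8,fy=8,interpolation=3))
cv2.imwrite('pics/c5.png',np.hstack(a))"
```

```text
side coup [ 0.23 -0.  ] 757
side nip [-1.54 20.7 ] 231
top coup [ 0.09 -0.65] 455
top nip [20.07  7.36] 131
tcp [  1.33   1.02 -40.48]
clock 10.35 shift mm [-1.3 -1.  40.5] rot [-0.    0.01  0.03] w 0.028718174624585712 F [-5.6 -1.9  3.1]
axial 5.6893432548017 tool lateral [-3.55665142  0.22623315 -5.68934325]
```

View pics/c5.png

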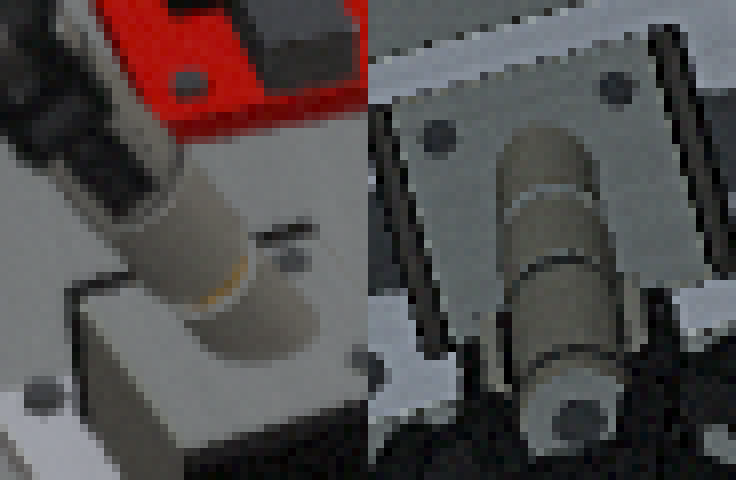

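>>> drive_tool(
  steps=[
    [[0, 0, 0.5, 0, 0, 0, 0], [0, 0, 0.5, 0, 0, 0, 0], [0, 0, 0, 0, 0, 0, 0], [0, 0, 0, 0, 0, 0, 0], [0, 0, 0, 0, 0, 0, 0], [0, 0, 0, 0, 0, 0, 0], [0, 0, 0, 0, 0, 0, 0], [0, 0, 0, 0, 0, 0, 0]],
  ],
)

```text
clock: 11.15
tool_pos: [0.4765, 0.1443, 0.1284]
eef_rot: [-0.037, 0.956, 0.14, 0.256]
force: [-4.0, -1.5, 3.1]
gripper_width: 0.0285
finger_force: 60.3
```

```bash
cat > f.py <<'E'
from h import *
fs=[];g=[]
for i in range(6): r.snapshot('top'); o=r.get_obs(); fs.append(o['force']@TILT); g.append((o['tool_pos']-FOOT)@TILT*1e3)
print(o['clock'],'F tool',np.mean(fs,0).round(2),np.std(fs,0).round(2),'tcp',np.mean(g,0).round(2))
E
python3 f.py
```

```text
11.45 F tool [-2.52  0.03 -4.32] [0.52 0.6  0.36] tcp [  1.26   1.04 -43.53]
```

>>> drive_tool(
  steps=[
    [[0, 0, 0.5, 0, 0, 0, 0], [0, 0, 0.5, 0, 0, 0, 0], [0, 0, 0, 0, 0, 0, 0], [0, 0, 0, 0, 0, 0, 0], [0, 0, 0, 0, 0, 0, 0], [0, 0, 0, 0, 0, 0, 0], [0, 0, 0, 0, 0, 0, 0], [0, 0, 0, 0, 0, 0, 0]],
  ],
)

```text
clock: 12.25
tool_pos: [0.4769, 0.1444, 0.1275]
eef_rot: [-0.037, 0.956, 0.14, 0.256]
force: [-4.5, -0.4, 2.9]
gripper_width: 0.0285
finger_force: 60.3
```

```bash
python3 f.py
```

```text
12.55 F tool [-2.34 -0.33 -5.03] [0.46 0.47 0.19] tcp [  1.22   1.05 -42.53]
```

>>> drive_tool(
  steps=[
    [[0, 0, 0.4, 0, 0, 0, 0], [0, 0, 0, 0, 0, 0, 0], [0, 0, 0, 0, 0, 0, 0], [0, 0, 0, 0, 0, 0, 0], [0, 0, 0, 0, 0, 0, 0], [0, 0, 0, 0, 0, 0, 0], [0, 0, 0, 0, 0, 0, 0], [0, 0, 0, 0, 0, 0, 0]],
  ],
)

```text
clock: 13.35
tool_pos: [0.4771, 0.1445, 0.1271]
eef_rot: [-0.037, 0.956, 0.14, 0.256]
force: [-3.8, -1.1, 5.0]
gripper_width: 0.0286
finger_force: 60.3
```

```bash
python3 f.py; python3 -c "
from h import *
base=FOOT+A*.004
snap('side','s9'); i=cv2.imread('pics/s9.png'); u,v=map(int,proj('side',FOOT+A*.01)); cv2.imwrite('pics/c6.png',cv2.resize(i[v-30:v+30,u-30:u+30],None,fx=9,fy=9,interpolation=3))
for n in('side','top'):
    W=[];D=[]
    for k in range(5): p,d=r.snapshot(n); W.append(world(n,d)); D.append(d)
    for hi in (.03,.085): print(n,coup(np.concatenate(W),np.concatenate(D),base,.003,hi)[0].round(4))
"
```

```text
13.65 F tool [-2.23 -0.4  -5.65] [0.58 0.46 0.37] tcp [  1.22   1.06 -42.12]
side [ 0.      0.0001  0.0103 -0.0065]
side [ 2.000e-04 -3.900e-03 -2.170e-02  2.394e-01]
top [ 0.0002 -0.0007 -0.0137 -0.0019]
top [-0.0001 -0.0008  0.0059  0.0031]
```

View pics/c6.png

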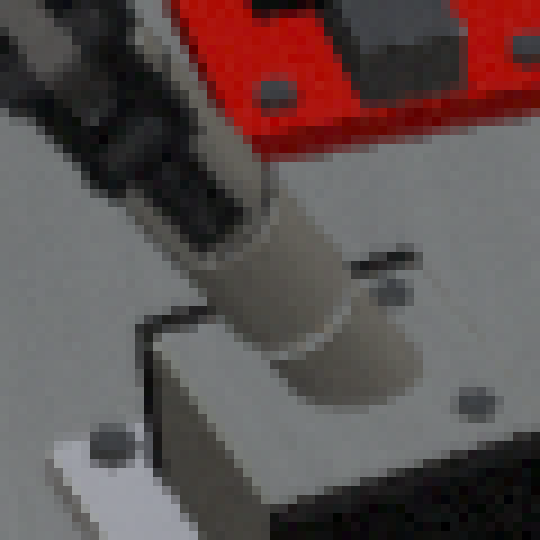

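The axial force dipped and then rose again, so the pin is past the snap at about 9 mm. The coupler is square, and the side crop shows its mouth close to the boss edge at (315,345) with no brass visible. I'm handing it in.

```bash
python3 -c "
from plant import r
print(r.close_job())"
```

```text
the job is handed in; nothing more can be done
None
```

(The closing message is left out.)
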